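Flip the face-down picture tile over the puzzle board's edge

ROBOT

A 6-joint arm with a two-finger parallel gripper is mounted at the origin on the work surface. World frame = base frame: x ahead of the robot, y to its left, z up, the work surface at z = 0. Lengths are in m, angles in degrees, forces in N, time in s.
With the tool pointing down it reaches from about 0.4 to 0.825 m from the base axis. Payload 7 kg.
Tool frame: the origin (TCP) lies midway between the tips of the shut fingers; the grasp point (between the pads) lies 19 mm behind it; z points along the fingers, y is the line along which they close (so a half turn about z gives the same grasp; the last joint's range is limited). The gripper opens to 88 mm and grips with 3 to 60 N. Pads are 19 mm wide; open, the fingers measure 130 mm over their backs; the gripper's body (78 mm by 193 mm) begins 47 mm behind the grasp point.
Start: joints at [-57.118, 20.546, 0.682, 0, -70.136, -16.507], TCP at [0.19, -0.648, 0.227] pointing down, gripper open.
Joint ranges: [-176.03, 176.03], [-82.01, 121.73], [-58.28, 71.71], [-173.87, 95.51], [-174.79, -0.11], [-173.66, 173.66]. Speed limits (degrees/s): [136.94, 136.94, 172.46, 180, 180, 180].

INTERFACE

Orientations are given as [roll, pitch, yaw] about the fixed x, y, z axes, in that order (R = Rz(yaw) Ry(pitch) Rx(roll)).
In Python, from plant import telemetry, viewer, workorder gives the robot as it stands. The module is installed in compiled form; this text tells all that it offers.
- The arm moves only by the tool carry_out, never from a script. Its argument "rows" is a list of rows, each a list of 6 numbers: the shift along the tool's x, y, z in m, then the turn, a rotation vector about the tool's x, y, z in rad. In form: [[tx, ty, tz, ax, ay, az], ...]. A call has 1 to 8 rows; each row is the pose to reach, as a shift and turn from the pose commanded when the call began, along the tool's axes at that moment; what a row does not reach only later rows make up. A row lasts 1/8 s, in which the tool goes at most 62.5 mm and 10.7 degrees, less where a joint would pass 70% of its speed; a pose out of reach is approached as far as the arm can. A call with a gripper value outside its range is refused whole. "grip" is the gripper's target within -1 to 1 (fully open at 1, half-way at 0, shut at -1), set as the call begins (left out, the last holds). The fingers move at their own pace and stop on an object; the grip force is fixed at half the most. Time passes only in rows, so rows that repeat a pose let the fingers close. It gives the time, the measured TCP pose, the force, the opening and the grip force at its end, in the units of the state.
- telemetry.get_obs(): the state, without advancing time (a new reading comes with each control period).
- viewer.snapshot(name): name is "side" or "top" or "wrist"; returns the picture (420x560x3 uint8, red, green, blue); there is no depth.
- viewer.camera_info(name): a dict with "intrinsics" (3x3 intrinsics, pixels), "extrinsics" (4x4, takes a point from camera to world coordinates); the wrist camera has in their place "tool_from_camera" (4x4, takes a point from camera to tool coordinates, whose origin is the TCP and whose axes are the flange's). Camera axes: x right, y down, z forward; pixel columns grow to the right and rows downward; lengths in m; the calibration is good to about 2 mm. The wrist camera is an equidistant fisheye: a pixel r from the principal point sees the ray r / f radians off the axis. A picture is of the moment at which its call begins: read the wrist's pose just before it. camera_info takes no time and is no camera call.
- workorder.close_job(): hands the job in; it is judged then, once.
The state is a dict: "clock": time; "joint_pos": joint angles; "qvel": joint speeds; "tau": joint torques, N m; "tool_pos": TCP position; "orientation": TCP orientation; "force": force on the tool from outside, world axes, zero at the start; "moment": the same for the moment, N m; "opening": finger opening in m; "gripper_force": force on a finger pad.
Only numpy, scipy, OpenCV 4.12 (cv2) and the standard library are available. Lean on these libraries where they do the work, as an engineer would, in place of code of your own. Each camera call takes 0.05 s, during which the arm holds its last target. There are 200 camera calls.

TASK

The picture tile in front of the puzzle board lies face down. With the fingertips, push it against the board's front edge until it tips up and flips over onto the board, picture side up, and then push it back on the board until it lies square against the back rail. Do not lift or carry the tile, leave the other play pieces where they are, and finish with the hand clear.

Things in the scene. Friction and masses are not known exactly. Their poses are not given: they have to be found in the camera images.
- board: Plywood puzzle board fixed to the table, 280 mm wide (y), top 16 mm above the table. Origin: middle of its front edge, at table height. x points level from that edge into the board (away from the robot), y along the edge, z up. The front edge is a plain upright face, no rail. Back rail: its front face at x = +105 mm. Back rail and side rails (12 mm wide, at the ends of y) stand 12 mm above the top.
- tile: Loose flat beech tile, 70 mm (x) by 90 mm (y) by 9 mm (z), about 50 g. Origin at its centre. z comes out of the plain back, up at the start; a flush round plate picture is on the -z face. It starts flat on the table, +x side nearest the board, turned up to 0.3 rad from the board axes. Fingers pressing on its -x side have friction enough to draw that side up; stood on its 90 mm side it topples over the board edge.
- tile_front (a point): Middle of the tile's +x side (mid-thickness), 35 mm from its centre; nearest the board at the start.
- tile_back (a point): Middle of the tile's -x side (mid-thickness), 35 mm from its centre; nearest the robot at the start.
- tile_left (a point): Middle of the tile's +y side (mid-thickness), 45 mm from its centre.
- tile_right (a point): Middle of the tile's -y side (mid-thickness), 45 mm from its centre.
- teapot: Mint green wooden teapot shape standing upright, 24 mm thick, about 90 mm wide, 65 mm tall. Origin under its centre. A bystander.
- cup: Scarlet wooden cup piece standing upright, 24 mm thick, about 65 mm wide, 40 mm tall. Origin under its centre. A bystander.
- spoon: Lemon beech spoon form lying flat, about 116 mm long (x), 34 mm wide, 10 mm thick. Origin under its middle. A bystander.
- plate: Cream plate disc lying flat, 76 mm across, 12 mm thick. Origin under its centre. A bystander.
- canister: Small wooden canister, an upright cylinder 38 mm across, 50 mm tall. Origin under its centre. A bystander.
- bowl: Small wooden bowl, 68 mm across, 34 mm tall. Origin under its centre. A bystander.
There are look-alikes about, which are no part of the job. What is shaped like the tile but blue or purple is not meant.

How it is judged:
By the outcome, as a careful person would: the job done as asked, in the order asked, and still so for the second after the job is handed in, with the robot touching nothing.
It also fails if it takes over 67 s, if anything falls off the work surface, if the arm or the gripper's body presses on something with over 40 N, if the wrist force passes 120 N, or if a joint passes its speed limit or range.

## Working session

There is one attempt and no reset: what is moved stays moved. The work goes in short steps, Python scripts to look and compute and a tool call to move; the robot and the scene stay as the last step left them, time stands still between calls to the robot, and variables do not carry over. Pictures are saved under pics/ and viewed, at most 10 in all, crops included, and the job is handed in when it is done.

Besides the shell and the picture viewer there is one more tool, called after "Request:" by a JSON object that holds its "method" and its "body", one argument or row to a line. carry_out: Moves the arm, as the interface text tells. Its arguments: {"type":"object","properties":{"rows":{"type":"array"},"grip":{"type":"number"}},"required":["rows"]}

```bash
mkdir -p pics; ls; python3 - <<'E'
from plant import telemetry, viewer
import cv2,numpy as np
print(telemetry.get_obs())
for n in ["top","side","wrist"]:
    im=viewer.snapshot(n); cv2.imwrite(f"pics/{n}0.png",im[:,:,::-1]); print(n,viewer.camera_info(n))
E
```

```text
pics
{'clock': 0.0, 'joint_pos': array([-5.71183350e+01,  2.05903904e+01,  6.34190805e-01, -1.89073972e-02,
       -7.01360906e+01, -1.65074789e+01]), 'qvel': array([ 0.04365599, -0.01950478, -0.07183837, -0.06250014,  0.07738529,
        0.00962738]), 'tau': array([ 2.48864953e-04, -5.82727039e+01,  2.93069834e+01,  6.99713454e+00,
        7.24869737e-03, -1.43083153e-04]), 'tool_pos': array([ 0.19012627, -0.64716481,  0.22564146]), 'orientation': array([ 1.79906463e+02, -9.18408906e-03, -1.63632245e+02]), 'force': array([-0.42982274, -0.31294435,  0.31300879]), 'moment': array([ 0.0093743 , -0.03957198, -0.02519123]), 'gripper_force': 0.0, 'opening': 0.08746943092642999}
top {'intrinsics': array([[381.90263685,   0.        , 280.21106482],
       [  0.        , 381.90263685, 212.77202885],
       [  0.        ,   0.        ,   1.        ]]), 'extrinsics': array([[-0.01730133, -0.9839417 ,  0.17764966,  0.33194394],
       [-0.99969197,  0.02018537,  0.01443979,  0.05307803],
       [-0.01779384, -0.17734511, -0.98398785,  0.95092399],
       [ 0.        ,  0.        ,  0.        , 
[... 288 characters left out ...]
0.69047428, -0.71861552,  0.86546679],
       [-0.01339732, -0.72178977, -0.69198269,  0.83369122],
       [ 0.        ,  0.        ,  0.        ,  1.        ]])}
wrist {'intrinsics': array([[325.1922621 ,   0.        , 282.59121112],
       [  0.        , 325.1922621 , 211.09994   ],
       [  0.        ,   0.        ,   1.        ]]), 'tool_from_camera': array([[-1.98741145e-03, -9.66510855e-01, -2.56618038e-01,
         6.82501070e-02],
       [ 9.99997994e-01, -1.98518899e-03, -2.67716008e-04,
         1.15189018e-03],
       [-2.50684876e-04, -2.56618055e-01,  9.66512861e-01,
        -1.56854951e-01],
       [ 0.00000000e+00,  0.00000000e+00,  0.00000000e+00,
         1.00000000e+00]])}
```

View pics/top0.png

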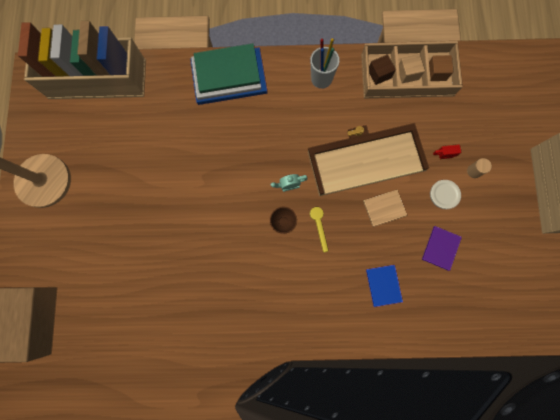

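View pics/side0.png

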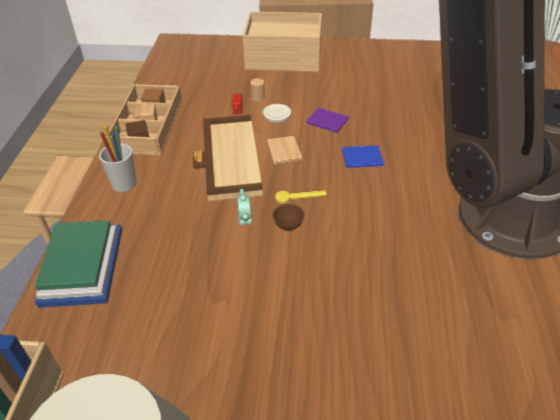

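The top view shows three tile shapes: beech at (385,208), blue at (384,285) and purple at (441,248). The beech one is meant, because it is unpainted and lies just in front of the board (368,162). The side view agrees, with the tile at (284,150).

```bash
cat > h.py <<'E'
import numpy as np,cv2
from plant import telemetry,viewer
from scipy.spatial.transform import Rotation as R
def ray(name,uv,z,info=None):
    c=viewer.camera_info(name); K=c["intrinsics"];T=c["extrinsics"]
    uv=np.atleast_2d(uv).astype(float)
    d=np.c_[(uv[:,0]-K[0,2])/K[0,0],(uv[:,1]-K[1,2])/K[1,1],np.ones(len(uv))]@T[:3,:3].T
    o=T[:3,3]; return o+d*((z-o[2])/d[:,2])[:,None]
def proj(name,P):
    c=viewer.camera_info(name); K=c["intrinsics"];T=c["extrinsics"]
    p=(np.atleast_2d(P)-T[:3,3])@T[:3,:3]; p=p@K.T; return p[:,:2]/p[:,2:]
E
python3 - <<'E'
from h import *
im=cv2.imread("pics/top0.png")
hsv=cv2.cvtColor(im,cv2.COLOR_BGR2HSV)
for p in [(208,385),(200,375),(162,368),(240,385),(132,350)]: print(p,hsv[p])
m=((hsv[:,:,2]>130)&(hsv[:,:,0]<30)).astype('uint8')*255
m[:, :300]=0;m[:,435:]=0;m[:120]=0;m[235:]=0
cs,_=cv2.findContours(m,cv2.RETR_EXTERNAL,cv2.CHAIN_APPROX_NONE)
out=cv2.resize(im[115:265,265:500],None,fx=3.4,fy=3.4,interpolation=cv2.INTER_CUBIC)
for c in cs:
    if cv2.contourArea(c)<200: continue
    r=cv2.minAreaRect(c); b=cv2.boxPoints(r)
    for z in (.009,.016):
        w=ray("top",b,z); print(z,r,w.round(4).tolist(), np.linalg.norm(w-np.roll(w,-1,0),axis=1).round(4))
    cv2.polylines(out,[(((b+.5)-[265,115])*3.4).astype(int)],True,(0,255,0),1)
cv2.imwrite("pics/c0.png",out)
E
```

```text
(208, 385) [ 16 121 173]
(200, 375) [ 16 119 186]
(162, 368) [ 18 109 188]
(240, 385) [ 13 160 123]
(132, 350) [ 19 170 156]
0.009 ((317.234619140625, 219.12693786621094), (27.364206314086914, 22.540390014648438), 37.87498474121094) [[0.4836, 0.019, 0.009], [0.5283, -0.017, 0.009], [0.4844, -0.0693, 0.009], [0.4405, -0.0333, 0.009]] [0.0573 0.0683 0.0568 0.0678]
0.016 ((317.234619140625, 219.12693786621094), (27.364206314086914, 22.540390014648438), 37.87498474121094) [[0.4825, 0.0193, 0.016], [0.5268, -0.0164, 0.016], [0.4832, -0.0684, 0.016], [0.4397, -0.0326, 0.016]] [0.0569 0.0678 0.0564 0.0673]
0.009 ((392.46343994140625, 200.82928466796875), (45.72320556640625, 88.03622436523438), 83.34557342529297) [[0.5746, -0.1013, 0.009], [0.5964, -0.3236, 0.009], [0.4796, -0.3264, 0.009], [0.4584, -0.1089, 0.009]] [0.2234 0.1168 0.2186 0.1165]
0.016 ((392.46343994140625, 200.82928466796875), (45.72320556640625, 88.03622436523438), 83.34557342529297) [[0.5728, -0.1002, 0.016], [0.5945, -0.3208, 0.016], [0.4785, -0.3236, 0.016], [0.4575, -0.1077, 0.016]] [0.2217 0.1159 0.2169 0.1156]
0.009 ((368.3819580078125, 162.4983673095703), (40.53996658325195, 101.40716552734375), 76.75948333740234) [[0.6529, -0.0237, 0.009], [0.7097, -0.281, 0.009], [0.6034, -0.2961, 0.009], [0.5483, -0.0436, 0.009]] [0.2635 0.1074 0.2584 0.1064]
0.016 ((368.3819580078125, 162.4983673095703), (40.53996658325195, 101.40716552734375), 76.75948333740234) [[0.6505, -0.0231, 0.016], [0.7069, -0.2785, 0.016], [0.6014, -0.2935, 0.016], [0.5467, -0.0429, 0.016]] [0.2615 0.1066 0.2565 0.1057]
```

View pics/c0.png

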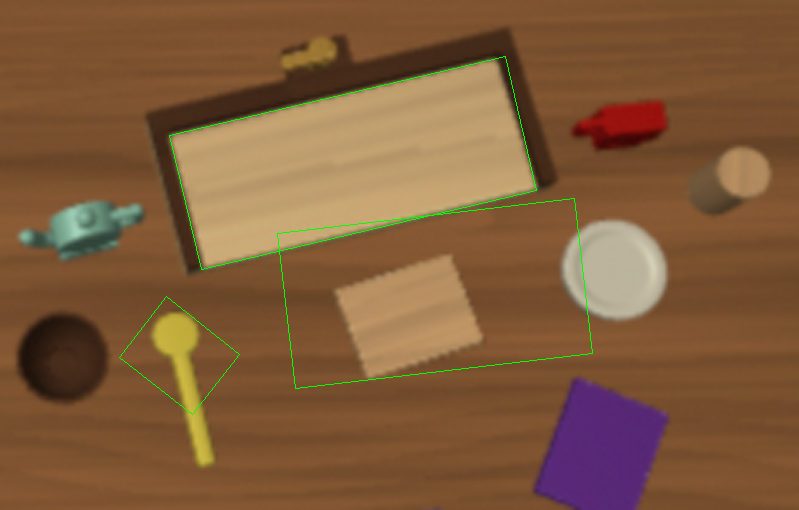

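The crop confirms the plain beech tile, with corners near (335,290), (450,255), (483,340) and (370,378) in the crop. It sits in front of the board edge, which runs from (200,269) to (537,190). Next I measure it in the board frame.

```bash
cat >> h.py <<'E'
O=np.array([.574,-.1682]); YAW=np.radians(12.4)
bx=np.array([np.cos(YAW),np.sin(YAW)]); by=np.array([-bx[1],bx[0]])
def tob(P): d=np.asarray(P)[...,:2]-O; return np.stack([d@bx,d@by],-1)*1000
E
python3 - <<'E'
from h import *
for name,roi in (("top",(355,185,410,232)),("side",(262,130,308,168))):
    im=cv2.imread(f"pics/{name}0.png"); x0,y0,x1,y1=roi
    h=cv2.cvtColor(im,cv2.COLOR_BGR2HSV); s=h[:,:,1]; 
    sub=s[y0:y1,x0:x1]; t,mm=cv2.threshold(sub,0,255,cv2.THRESH_BINARY_INV+cv2.THRESH_OTSU)
    if name=="side": mm[:]=mm
    n,l,st,ce=cv2.connectedComponentsWithStats(mm); 
    k=l[(y1-y0)//2,(x1-x0)//2]; m=np.zeros(im.shape[:2],'uint8'); m[y0:y1,x0:x1]=(l==k)*255
    c=max(cv2.findContours(m,cv2.RETR_EXTERNAL,cv2.CHAIN_APPROX_NONE)[0],key=cv2.contourArea)
    w=ray(name,c[:,0],.009); b=tob(w).astype('float32'); r=cv2.minAreaRect(b)
    print(name,t,st[k],"board frame mm",r)
# board in side view
im=cv2.imread("pics/side0.png")
h=cv2.cvtColor(im,cv2.COLOR_BGR2HSV); m=((h[:,:,2]>140)&(h[:,:,1]<140)).astype('uint8')*255
m[:110]=0;m[205:]=0;m[:,:200]=0;m[:,263:]=0
c=max(cv2.findContours(m,cv2.RETR_EXTERNAL,cv2.CHAIN_APPROX_NONE)[0],key=cv2.contourArea)
ap=cv2.approxPolyDP(cv2.convexHull(c),4,True)[:,0]; print(ap.tolist(),tob(ray("side",ap,.016)).round(1).tolist())
print(proj("side",[[.5467,-.0429,.016],[.6014,-.2935,.016]]))
print(telemetry.get_obs()["tool_pos"],tob(np.array([.19,-.648])))
E
```

```text
top 139.0 [   8    5   44   37 1047] board frame mm ((-68.42988586425781, -11.806781768798828), (71.83013153076172, 93.18038940429688), 4.453349590301514)
side 128.0 [  5   6  35  29 750] board frame mm ((-66.29450988769531, -7.942237854003906), (72.96735382080078, 102.09064483642578), 4.280669689178467)
[[251, 120], [261, 182], [215, 186], [210, 125]] [[2.8, -132.9], [2.5, 112.7], [106.5, 110.9], [108.8, -126.8]]
[[262.72082738 186.42579544]
 [252.29732869 120.91947884]]
[ 0.19018458 -0.64728066  0.22585378] [-478.07216486 -386.14899351]
```

Request:
{"method": "carry_out", "body": {
  "rows": [
    [-0.03,0.03,0,0,0,0.01],
    [-0.08,0.08,0.01,0,0,0.02],
    [-0.125,0.12,0.02,0,0,0.03],
    [-0.17,0.164,0.03,0,0,0.04],
    [-0.212,0.205,0.04,0,0,0.05],
    [-0.254,0.245,0.05,0,0,0.06],
    [-0.296,0.286,0.06,0,0,0.069],
    [-0.335,0.323,0.07,0,0,0.069]
  ],
  "grip": 0
}}

```text
clock: 1.15
tool_pos: [0.4213, -0.2413, 0.1564]
orientation: [-180.0, 0.0, -167.6]
force: [0.3, -0.2, 0.6]
opening: 0.0439
gripper_force: 0.0
```

Request:
{"method": "carry_out", "body": {
  "rows": [
    [-0.012,0.013,0.02,0,0,0],
    [-0.026,0.03,0.04,0,0,0],
    [-0.026,0.03,0.06,0,0,0],
    [-0.026,0.03,0.08,0,0,0],
    [-0.026,0.03,0.085,0,0,0],
    [-0.026,0.03,0.085,0,0,0]
  ]
}}

```text
clock: 1.9
tool_pos: [0.4395, -0.2085, 0.0716]
orientation: [180.0, -0.0, -167.6]
force: [-0.1, -0.7, 0.5]
opening: 0.0436
gripper_force: 0.0
```

```bash
cat >> h.py <<'E'
def st():
    o=telemetry.get_obs(); y=np.radians(o["orientation"][2])
    print("t",round(o["clock"],2),"board",tob(o["tool_pos"]).round(1),"z",(o["tool_pos"][2]*1000).round(1),"rpy",o["orientation"].round(2),"F(b)",(o["force"][:2]@bx).round(1),(o["force"][:2]@by).round(1),o["force"][2].round(1),"op",o["opening"])
def snap(n,f,roi=None,s=1):
    im=viewer.snapshot(n)[:,:,::-1]
    if roi: im=im[roi[1]:roi[3],roi[0]:roi[2]]
    cv2.imwrite(f,cv2.resize(im,None,fx=s,fy=s,interpolation=cv2.INTER_CUBIC))
E
python3 -c "
from h import *
st(); snap('wrist','pics/w1.png')"
```

```text
t 1.9 board [-140.   -10.5] z 71.6 rpy [ 1.8000e+02 -3.0000e-02 -1.6758e+02] F(b) -0.3 -0.7 0.5 op 0.04358776763744856
```

View pics/w1.png

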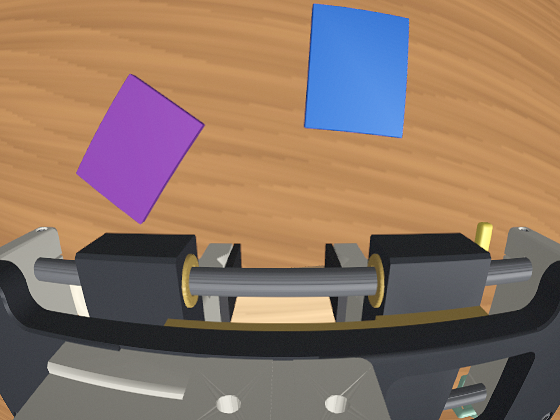

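The wrist view shows the beech tile just ahead of the two fingertips (285,308), with the blue and purple tiles behind. Descending and pushing forward.

Request:
{"method": "carry_out", "body": {
  "rows": [
    [0,0,0.03,0,0,0],
    [0,0,0.055,0,0,0],
    [0,0,0.067,0,0,0],
    [0,0,0.068,0,0,0],
    [-0.01,0,0.068,0,0,0],
    [-0.02,0,0.068,0,0,0],
    [-0.028,0,0.068,0,0,0],
    [-0.034,0,0.068,0,0,0]
  ]
}}

```text
clock: 2.95
tool_pos: [0.4733, -0.2009, 0.0038]
orientation: [-180.0, -0.0, -167.6]
force: [-1.3, -1.1, 2.0]
opening: 0.0437
gripper_force: 1.0
```

Request:
{"method": "carry_out", "body": {
  "rows": [
    [-0.004,0,0,0,0,0],
    [-0.008,0,0,0,0,0],
    [-0.011,0,0,0,0,0],
    [-0.014,0,0,0,0,0],
    [-0.017,0,0,0,0,0],
    [-0.019,0,0,0,0,0],
    [-0.021,0,0,0,0,0],
    [-0.021,0,0,0,0,0]
  ]
}}

```text
clock: 3.95
tool_pos: [0.4935, -0.1965, 0.0035]
orientation: [-180.0, 0.0, -167.6]
force: [-0.4, 0.0, 0.3]
opening: 0.0438
gripper_force: 0.0
```

```bash
python3 -c "
from h import *
st(); snap('side','pics/s1.png',(180,90,360,220),4.4)"
```

```text
t 3.95 board [-84.7 -10.3] z 3.5 rpy [-1.8000e+02  1.0000e-02 -1.6757e+02] F(b) -0.4 0.1 0.3 op 0.04380338531462961
```

View pics/s1.png

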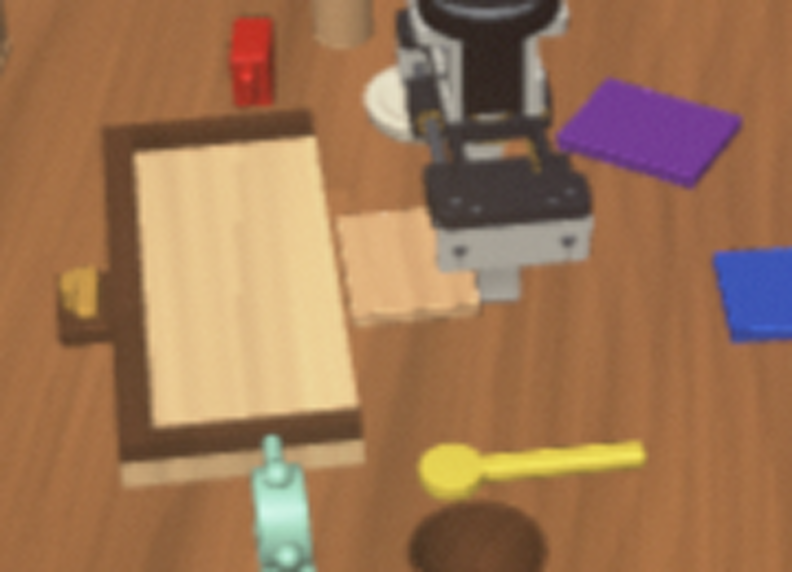

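The side crop shows the tile at (410,268), square to the fingertips, with a few mm left to the board edge at about x=340. I push gently until it touches.

Request:
{"method": "carry_out", "body": {
  "rows": [
    [-0.0015,0,0,0,0,0],
    [-0.003,0,0,0,0,0],
    [-0.004,0,0,0,0,0],
    [-0.005,0,0,0,0,0],
    [-0.006,0,0,0,0,0],
    [-0.006,0,0,0,0,0]
  ]
}}

```text
clock: 4.75
tool_pos: [0.4989, -0.1953, 0.0035]
orientation: [180.0, -0.0, -167.6]
force: [-1.1, -0.5, 0.4]
opening: 0.0435
gripper_force: 0.5
```

```bash
python3 -c "
from h import *
st()"
```

```text
t 4.75 board [-79.1 -10.4] z 3.5 rpy [ 1.8000e+02 -2.0000e-02 -1.6758e+02] F(b) -1.2 -0.2 0.4 op 0.04345154261480666
```

Request:
{"method": "carry_out", "body": {
  "rows": [
    [-0.001,0,0,0,0,0],
    [-0.002,0,0,0,0,0],
    [-0.003,0,0,0,0,0],
    [-0.003,0,0,0,0,0]
  ]
}}

```text
clock: 5.25
tool_pos: [0.4992, -0.1951, 0.0032]
orientation: [179.9, -0.3, -167.6]
force: [-8.0, -3.5, 6.7]
opening: 0.0436
gripper_force: 4.4
```

Request:
{"method": "carry_out", "body": {
  "rows": [
    [-0.001,0,0,0,0,0],
    [-0.002,0,0,0,0,0],
    [-0.002,0,0,0,0,0]
  ]
}}

```text
clock: 5.62
tool_pos: [0.4992, -0.195, 0.003]
orientation: [179.9, -0.5, -167.6]
force: [-12.8, -5.9, 9.9]
opening: 0.0438
gripper_force: 6.8
```

Contact gives about 14 N of push. Now I draw the back side up along its arc.

Request:
{"method": "carry_out", "body": {
  "rows": [
    [0.0,0,-0.003,0,0,0],
    [0.0,0,-0.006,0,0,0],
    [0.0,0,-0.0085,0,0,0],
    [0.0,0,-0.011,0,0,0],
    [-0.0005,0,-0.014,0,0,0],
    [-0.001,0,-0.017,0,0,0],
    [-0.0015,0,-0.0195,0,0,0],
    [-0.002,0,-0.022,0,0,0]
  ]
}}

```text
clock: 6.62
tool_pos: [0.5022, -0.1942, 0.0246]
orientation: [179.9, -0.4, -167.6]
force: [-7.6, -4.7, 2.6]
opening: 0.0438
gripper_force: 4.5
```

```bash
python3 -c "
from h import *
st(); snap('side','pics/s2.png',(190,100,340,210),5)"
```

```text
t 6.62 board [-75.7 -10. ] z 24.6 rpy [ 179.91   -0.37 -167.65] F(b) -8.4 -3.0 2.6 op 0.04383717397234676
```

View pics/s2.png

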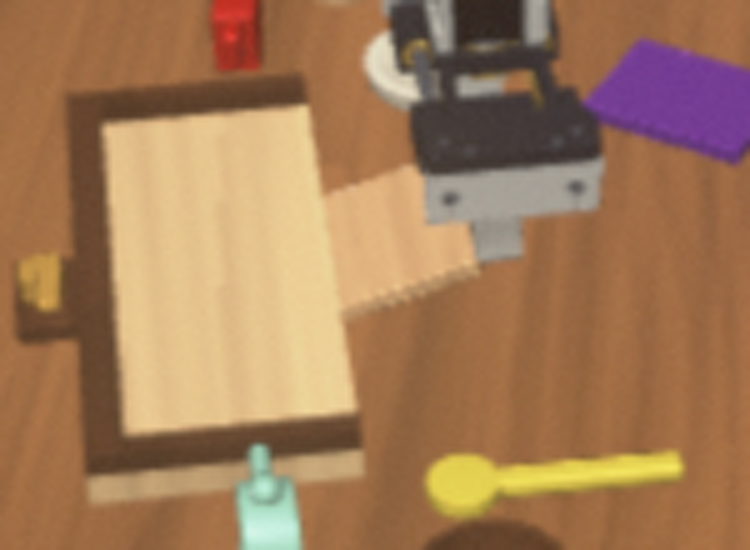

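The crop shows the tile tilted about 20°, its raised side at the fingertips (475,245) and its front at the board edge (340,260). I continue along the arc.

Request:
{"method": "carry_out", "body": {
  "rows": [
    [-0.001,0,-0.0025,0,0,0],
    [-0.002,0,-0.005,0,0,0],
    [-0.003,0,-0.0075,0,0,0],
    [-0.004,0,-0.01,0,0,0],
    [-0.0055,0,-0.0125,0,0,0],
    [-0.0068,0,-0.0147,0,0,0],
    [-0.0083,0,-0.017,0,0,0],
    [-0.0099,0,-0.019,0,0,0]
  ]
}}

```text
clock: 7.68
tool_pos: [0.5106, -0.1923, 0.0437]
orientation: [179.9, -0.5, -167.7]
force: [-13.6, -4.5, 8.1]
opening: 0.0438
gripper_force: 8.0
```

Request:
{"method": "carry_out", "body": {
  "rows": [
    [-0.0017,0,-0.002,0,0,0],
    [-0.0034,0,-0.0039,0,0,0],
    [-0.0053,0,-0.0058,0,0,0],
    [-0.0073,0,-0.0075,0,0,0],
    [-0.0094,0,-0.0092,0,0,0],
    [-0.0115,0,-0.0108,0,0,0],
    [-0.0137,0,-0.0122,0,0,0],
    [-0.016,0,-0.0135,0,0,0]
  ]
}}

```text
clock: 8.68
tool_pos: [0.527, -0.1889, 0.0586]
orientation: [179.9, -0.4, -167.6]
force: [-16.2, -1.9, 20.7]
opening: 0.0436
gripper_force: 12.8
```

```bash
python3 -c "
from h import *
st(); snap('side','pics/s3.png',(190,80,340,190),5)"
```

```text
t 8.68 board [-50.4 -10.1] z 58.6 rpy [ 179.94   -0.42 -167.6 ] F(b) -16.2 1.6 20.7 op 0.043595425538445996
```

View pics/s3.png

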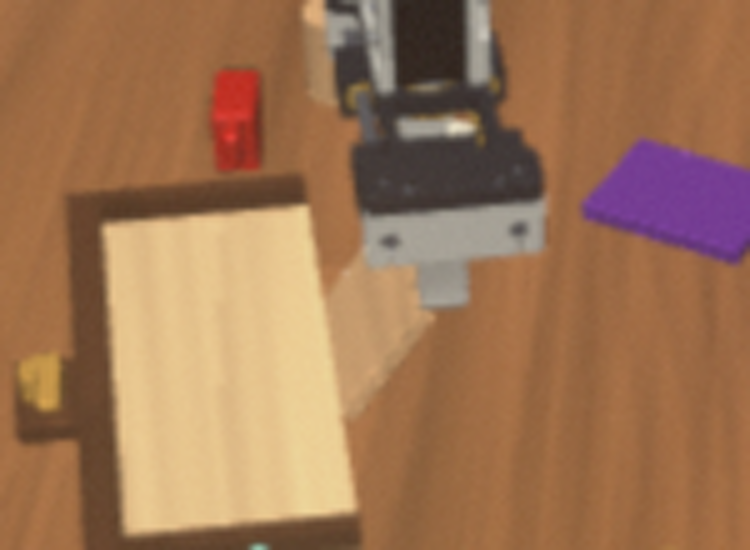

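The crop shows the tile at about 57°, its raised edge at the fingertips (430,312). I keep going.

Request:
{"method": "carry_out", "body": {
  "rows": [
    [-0.002,0,-0.0015,0,0,0],
    [-0.004,0,-0.0028,0,0,0],
    [-0.006,0,-0.0038,0,0,0],
    [-0.008,0,-0.0047,0,0,0],
    [-0.0105,0,-0.0058,0,0,0],
    [-0.0134,0,-0.0068,0,0,0],
    [-0.016,0,-0.0077,0,0,0],
    [-0.019,0,-0.0083,0,0,0]
  ]
}}

```text
clock: 9.72
tool_pos: [0.5513, -0.1841, 0.0688]
orientation: [-179.9, 0.2, -167.5]
force: [-4.4, 3.0, 15.9]
opening: 0.0439
gripper_force: 8.4
```

Request:
{"method": "carry_out", "body": {
  "rows": [
    [-0.003,0,-0.001,0,0,0],
    [-0.006,0,-0.0017,0,0,0],
    [-0.009,0,-0.002,0,0,0],
    [-0.012,0,-0.002,0,0,0]
  ]
}}

```text
clock: 10.22
tool_pos: [0.5637, -0.1814, 0.0701]
orientation: [-179.9, 0.2, -167.5]
force: [0.3, 1.9, 9.8]
opening: 0.044
gripper_force: 4.5
```

```bash
python3 -c "
from h import *
st(); snap('side','pics/s4.png',(190,60,340,190),5)"
```

```text
t 10.22 board [-12.9 -10.6] z 70.1 rpy [-179.93    0.23 -167.52] F(b) 0.6 1.8 9.8 op 0.04399227682368881
```

View pics/s4.png

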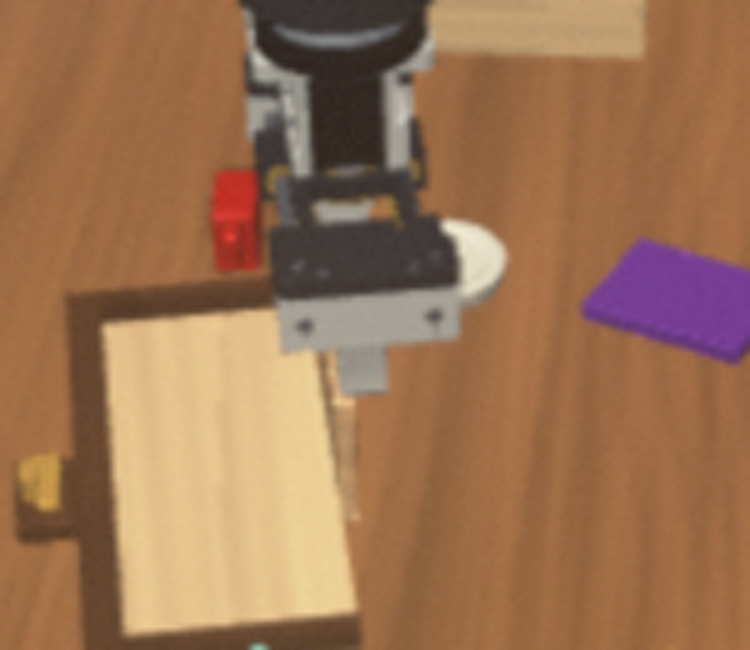

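The crop shows the tile standing almost upright against the board edge, its thin side near (345,460), with the fingertips on its top side (360,375). I nudge forward, lift off, go behind and below the top, then push it over.

Request:
{"method": "carry_out", "body": {
  "rows": [
    [-0.002,0,0,0,0,0],
    [-0.004,0,0,0,0,0],
    [-0.004,0,-0.004,0,0,0],
    [-0.004,0,-0.008,0,0,0],
    [0.006,0,-0.008,0,0,0],
    [0.016,0,-0.008,0,0,0],
    [0.022,0,-0.008,0,0,0],
    [0.022,0,-0.008,0,0,0]
  ]
}}

```text
clock: 11.28
tool_pos: [0.5395, -0.1864, 0.0765]
orientation: [180.0, -0.0, -167.6]
force: [0.7, 0.6, 0.5]
opening: 0.0439
gripper_force: 0.0
```

```bash
python3 -c "
from h import *
st(); snap('side','pics/s5.png',(190,60,340,190),5)"
```

```text
t 11.28 board [-37.6 -10.4] z 76.5 rpy [ 180.     -0.   -167.59] F(b) 0.8 0.4 0.5 op 0.043924964870597764
```

View pics/s5.png

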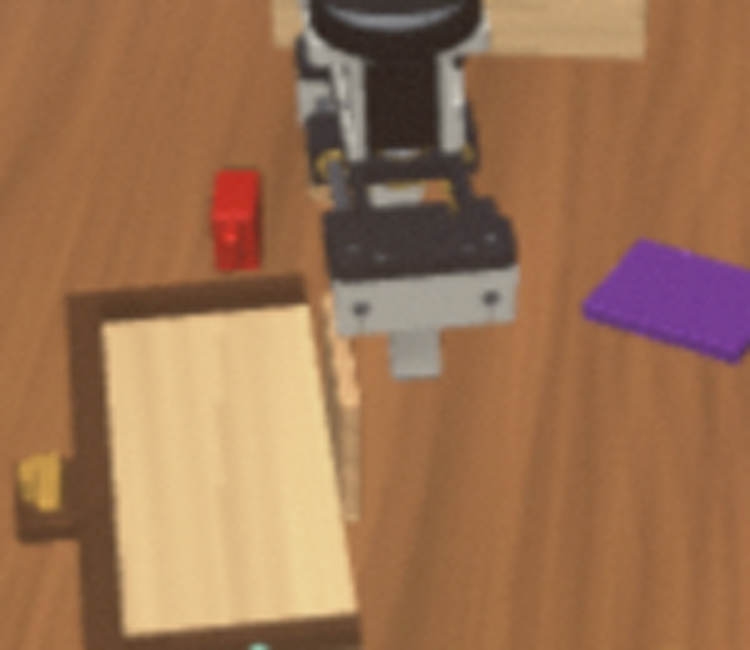

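The tile stands on its own against the edge, top side at (342,350). Lower the fingers behind it and push it over.

Request:
{"method": "carry_out", "body": {
  "rows": [
    [0,0,-0.0,0,0,0],
    [0,0,0.013,0,0,0],
    [0,0,0.024,0,0,0],
    [0,0,0.024,0,0,0],
    [-0.008,0,0.024,0,0,0],
    [-0.014,0,0.024,0,0,0],
    [-0.018,0,0.024,0,0,0],
    [-0.022,0,0.024,0,0,0]
  ]
}}

```text
clock: 12.32
tool_pos: [0.5619, -0.1814, 0.0525]
orientation: [-180.0, 0.0, -167.6]
force: [-0.6, 0.0, -0.8]
opening: 0.0433
gripper_force: 0.1
```

Request:
{"method": "carry_out", "body": {
  "rows": [
    [-0.003,0,0,0,0,0],
    [-0.006,0,0,0,0,0],
    [-0.009,0,0,0,0,0],
    [-0.012,0,0,0,0,0],
    [-0.015,0,0,0,0,0],
    [-0.018,0,0,0,0,0],
    [-0.021,0,0,0,0,0],
    [-0.024,0,0,0,0,0]
  ]
}}

```text
clock: 13.32
tool_pos: [0.5852, -0.1763, 0.0523]
orientation: [-180.0, -0.0, -167.6]
force: [-0.9, -0.1, -0.1]
opening: 0.0438
gripper_force: 0.0
```

```bash
python3 -c "
from h import *
st(); snap('side','pics/s6.png',(190,60,340,190),5)"
```

```text
t 13.32 board [  9.2 -10.3] z 52.3 rpy [-180.     -0.   -167.58] F(b) -0.9 0.1 -0.1 op 0.04383658036544616
```

View pics/s6.png

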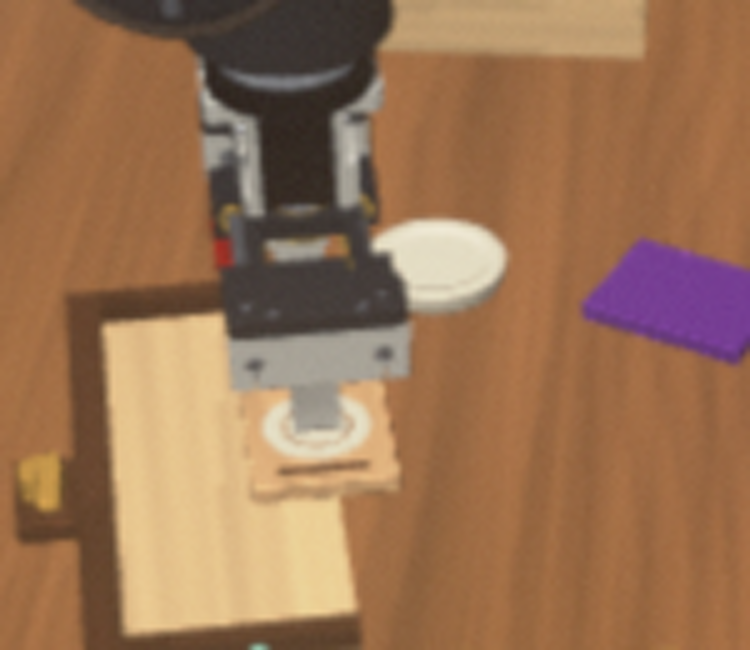

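The crop shows the tile lying picture side up (plate drawing at (318,425)) on the board, overhanging the front edge by about 20 mm. I back off and measure it numerically.

Request:
{"method": "carry_out", "body": {
  "rows": [
    [0.01,0,0,0,0,0],
    [0.025,0,0,0,0,0],
    [0.04,0,0,0,0,0],
    [0.055,0,0,0,0,0],
    [0.07,0,0,0,0,0],
    [0.085,0,0,0,0,0],
    [0.09,0,0,0,0,0],
    [0.09,0,0,0,0,0]
  ]
}}

```text
clock: 14.38
tool_pos: [0.4971, -0.1958, 0.0526]
orientation: [-180.0, 0.0, -167.6]
force: [-0.3, 0.4, -0.7]
opening: 0.0438
gripper_force: 0.0
```

```bash
cat >> h.py <<'E'
def tile(name="side",ztop=.025,save=None):
    im=viewer.snapshot(name)[:,:,::-1].copy(); 
    if save: cv2.imwrite(save,im)
    h=cv2.cvtColor(im,cv2.COLOR_BGR2HSV).astype(int)
    c=proj(name,np.r_[O+.01*bx-.011*by,ztop])[0].astype(int)
    return im,h,c
E
python3 - <<'E'
from h import *
st()
im,h,c=tile(save="pics/s7.png"); print(c)
for y in range(c[1]-16,c[1]+18,4): print(y,[f"{h[y,x,0]}/{h[y,x,1]}/{h[y,x,2]}" for x in range(c[0]-22,c[0]+26,3)])
E
```

```text
t 14.38 board [-81.  -10.5] z 52.6 rpy [-1.7999e+02  2.0000e-02 -1.6759e+02] F(b) -0.2 0.5 -0.7 op 0.04380690659299866
[252 146]
130 ['19/100/228', '18/98/228', '18/100/226', '18/102/225', '18/98/229', '19/98/232', '19/95/234', '21/91/233', '13/139/163', '13/145/162', '13/143/164', '13/145/172', '13/142/172', '13/143/169', '13/142/162', '13/142/160']
134 ['19/96/231', '18/98/230', '18/98/226', '18/98/226', '18/100/228', '17/104/224', '17/103/230', '17/99/225', '15/118/204', '15/118/208', '16/111/218', '16/111/221', '13/135/170', '13/143/169', '13/144/156', '13/141/159']
138 ['18/97/231', '19/97/231', '18/102/225', '15/115/216', '15/114/221', '16/116/216', '15/108/217', '17/81/217', '17/78/221', '17/95/223', '16/107/223', '15/113/219', '16/119/216', '13/141/168', '13/141/157', '13/139/161']
142 ['19/97/231', '18/101/223', '18/101/224', '16/113/216', '15/106/218', '22/40/229', '18/58/217', '22/43/225', '23/39/228', '20/49/222', '23/39/227', '17/75/223', '15/115/219', '13/145/162', '13/143/157', '13/138/159']
146 ['18/98/230', '18/99/227', '18/101/223', '16/111/222', '17/79/223', '24/42
[... 337 characters left out ...]
141/159', '13/142/156']
154 ['18/98/229', '19/97/232', '17/100/224', '18/103/227', '16/109/224', '15/118/186', '14/124/150', '14/121/165', '15/116/176', '16/115/199', '15/116/209', '15/116/216', '16/112/226', '15/116/203', '13/144/159', '13/141/150']
158 ['18/100/228', '18/102/225', '17/102/220', '17/102/219', '15/111/209', '16/112/195', '16/113/185', '16/113/181', '16/112/177', '17/108/196', '14/120/181', '14/124/160', '14/130/153', '14/134/164', '14/144/161', '13/144/145']
162 ['18/99/227', '18/100/228', '18/101/222', '18/96/229', '18/98/230', '19/96/230', '20/92/235', '20/93/235', '20/93/235', '18/99/226', '13/144/168', '13/145/172', '13/140/159', '13/143/159', '13/146/152', '13/141/141']
```

```bash
cat >> h.py <<'E'
def disc(name,roi):  # centre of the plate picture, board mm
    im,h,c=tile(name); x0,y0,x1,y1=roi
    m=np.zeros(im.shape[:2],'uint8'); m[y0:y1,x0:x1]=((h[:,:,1]<85)&(h[:,:,2]>190))[y0:y1,x0:x1]*255
    k=max(cv2.findContours(m,cv2.RETR_EXTERNAL,cv2.CHAIN_APPROX_NONE)[0],key=cv2.contourArea)
    w=tob(ray(name,k[:,0],.025)); (cx,cy),r=cv2.minEnclosingCircle(k)
    print(name,"disc px",round(cx),round(cy),"board",((w.max(0)+w.min(0))/2).round(1),"span",np.ptp(w,axis=0).round(1))
E
python3 - <<'E'
from h import *
im,h,c=tile(); disc("side",(c[0]-30,c[1]-25,c[0]+25,c[1]+25))
# near edge: tile/table boundary
for y in (140,143,146,149,152):
    row=h[y,:,1]; x=[x for x in range(c[0]+5,c[0]+30) if row[x]<128][-1]
    print(y,x,tob(ray("side",[x+.5,y],.025)).round(1))
for y in range(140,154,3):
    row=h[y]; xs=[x for x in range(c[0]-30,c[0]) if row[x,0]<=16 and row[x-1,0]>=17]; print(y,xs,[tob(ray("side",[x,y],.025)).round(1).tolist() for x in xs[:2]])
t,ht,ct=tile("top"); print(ct); disc("top",(ct[0]-20,ct[1]-18,ct[0]+20,ct[1]+18))
E
```

```text
side disc px 252 144 board [  9. -17.] span [51.9 53.2]
140 266 [[-26.3 -29.8]]
143 267 [[-27.4 -17.5]]
146 267 [[-26.1  -5.7]]
149 268 [[-27.1   6.4]]
152 269 [[-28.1  18.2]]
140 [238] [[[42.7, -40.4]]]
143 [238] [[[43.6, -28.3]]]
146 [239] [[[42.1, -16.0]]]
149 [239] [[[43.0, -4.3]]]
152 [241] [[[39.1, 8.0]]]
[377 176]Traceback (most recent call last):
  File "<stdin>", line 9, in <module>
  File "h.py", line 31, in disc
    k=max(cv2.findContours(m,cv2.RETR_EXTERNAL,cv2.CHAIN_APPROX_NONE)[0],key=cv2.contourArea)
ValueError: max() iterable argument is empty
```

Request:
{"method": "carry_out", "body": {
  "rows": [
    [0,0,0.015,0,0,0],
    [0,0,0.028,0,0,0],
    [0,0,0.033,0,0,0],
    [0,0,0.033,0,0,0],
    [-0.012,0,0.033,0,0,0],
    [-0.024,0,0.033,0,0,0],
    [-0.034,0,0.033,0,0,0],
    [-0.041,0,0.033,0,0,0]
  ]
}}

```text
clock: 15.62
tool_pos: [0.5381, -0.1866, 0.0194]
orientation: [-180.0, 0.0, -167.6]
force: [-0.6, -0.6, -0.1]
opening: 0.0436
gripper_force: 0.0
```

Request:
{"method": "carry_out", "body": {
  "rows": [
    [-0.005,0,0,0,0,0],
    [-0.01,0,0,0,0,0],
    [-0.015,0,0,0,0,0],
    [-0.02,0,0,0,0,0],
    [-0.025,0,0,0,0,0],
    [-0.03,0,0,0,0,0],
    [-0.034,0,0,0,0,0],
    [-0.034,0,0,0,0,0]
  ]
}}

```text
clock: 16.62
tool_pos: [0.5707, -0.1795, 0.0193]
orientation: [-180.0, 0.0, -167.6]
force: [-0.6, 0.8, 0.3]
opening: 0.0436
gripper_force: 0.0
```

```bash
python3 - <<'E'
from h import *
st(); im,h,c=tile(save="pics/s8.png"); disc("side",(215,120,275,170))
E
```

```text
t 16.62 board [ -5.7 -10.3] z 19.3 rpy [-1.8000e+02  1.0000e-02 -1.6757e+02] F(b) -0.4 0.9 0.3 op 0.0436424673893183
side disc px 238 148 board [ 45.1 -16.4] span [47.1 50.2]
```

Request:
{"method": "carry_out", "body": {
  "rows": [
    [-0.005,0,0,0,0,0],
    [-0.01,0,0,0,0,0],
    [-0.015,0,0,0,0,0],
    [-0.019,0,0,0,0,0],
    [-0.023,0,0,0,0,0],
    [-0.026,0,0,0,0,0],
    [-0.028,0,0,0,0,0],
    [-0.028,0,0,0,0,0]
  ]
}}

```text
clock: 17.73
tool_pos: [0.5978, -0.1735, 0.0193]
orientation: [-180.0, 0.0, -167.6]
force: [-0.5, -0.5, -0.1]
opening: 0.0438
gripper_force: 0.0
```

Request:
{"method": "carry_out", "body": {
  "rows": [
    [-0.001,0,0,0,0,0],
    [-0.002,0,0,0,0,0],
    [-0.003,0,0,0,0,0],
    [-0.004,0,0,0,0,0],
    [-0.005,0,0,0,0,0],
    [-0.006,0,0,0,0,0],
    [-0.007,0,0,0,0,0],
    [-0.007,0,0,0,0,0]
  ]
}}

```text
clock: 18.73
tool_pos: [0.6017, -0.1726, 0.0191]
orientation: [180.0, -0.3, -167.6]
force: [-8.4, -1.9, 6.7]
opening: 0.0437
gripper_force: 4.5
```

```bash
python3 - <<'E'
from h import *
st()
E
```

```text
t 18.73 board [ 26.1 -10.3] z 19.1 rpy [ 179.95   -0.28 -167.62] F(b) -8.6 -0.0 6.7 op 0.04372827763606065
```

Contact came exactly at the expected rail position (26.1 mm) with 8.6 N. Retreat and verify.

Request:
{"method": "carry_out", "body": {
  "rows": [
    [0.004,0,0,0,0,0],
    [0.012,0,0,0,0,0],
    [0.025,0,0,0,0,0],
    [0.05,0,-0.02,0,0,0],
    [0.085,0,-0.05,0,0,0],
    [0.12,0,-0.08,0,0,0],
    [0.15,0,-0.1,0,0,0],
    [0.16,0,-0.1,0,0,0]
  ]
}}

```text
clock: 19.73
tool_pos: [0.4474, -0.2068, 0.121]
orientation: [-180.0, 0.2, -167.6]
force: [0.2, -0.0, -0.2]
opening: 0.0434
gripper_force: 0.0
```

Request:
{"method": "carry_out", "body": {
  "rows": [
    [0,-0.05,0,0,0,0],
    [0,-0.1,0,0,0,0],
    [0,-0.15,-0.02,0,0,0],
    [0,-0.2,-0.04,0,0,0],
    [0,-0.24,-0.06,0,0,0],
    [0,-0.26,-0.06,0,0,0],
    [0,-0.26,-0.06,0,0,0]
  ]
}}

```text
clock: 20.6
tool_pos: [0.504, -0.4613, 0.1773]
orientation: [179.9, -0.1, -167.7]
force: [-0.7, 0.4, -0.3]
opening: 0.0438
gripper_force: 0.0
```

```bash
python3 - <<'E'
from h import *
st(); im,h,c=tile(save="pics/s9.png"); disc("side",(205,115,262,175)); disc("top",(320,135,420,195))
t,ht,ct=tile("top",save="pics/t9.png")
# tile's near/far edges in both views: sample hue/sat profile along board x at several y, tile top height
for name,H in (("top",ht),("side",h)):
  for y in (-45,-35,-15,5,15):
    xs=np.arange(15,112,3); P=np.array([np.r_[O+x/1e3*bx+y/1e3*by,.025] for x in xs]); p=proj(name,P).round().astype(int)
    print(name,y,[f"{x}:{H[v,u,0]}/{H[v,u,1]}/{H[v,u,2]}" for x,(u,v) in zip(xs,p)if x<50 or x>93])
# bystanders / changes against the start pictures
for n,a in (("side",im),("top",t)):
    b=cv2.imread(f"pics/{n}0.png"); d=(cv2.absdiff(a,b).max(2)>45).astype('uint8')
    k,l,s,ce=cv2.connectedComponentsWithStats(cv2.morphologyEx(d,cv2.MORPH_OPEN,np.ones((2,2))))
    print(n,[(q[:5].tolist()) for q in s[1:] if q[4]>12])
E
```

```text
t 20.6 board [-131.3 -271.3] z 177.3 rpy [ 1.7993e+02 -7.0000e-02 -1.6767e+02] F(b) -0.6 0.5 -0.3 op 0.04382908112111021
side disc px 226 148 board [ 72.4 -17.2] span [51.  50.2]
top disc px 372 153 board [ 70.9 -15.7] span [51.8 51. ]
top -45 ['15:17/108/215', '18:18/108/213', '21:18/108/211', '24:17/107/209', '27:18/107/205', '30:18/109/202', '33:18/109/188', '36:16/116/160', '39:16/120/196', '42:16/120/192', '45:16/121/192', '48:16/120/191', '96:16/120/192', '99:16/120/181', '102:16/121/175', '105:16/125/141', '108:13/153/75', '111:12/159/74']
top -35 ['15:17/107/215', '18:17/108/214', '21:18/108/213', '24:18/108/210', '27:18/108/207', '30:17/109/202', '33:18/109/188', '36:17/114/159', '39:16/120/196', '42:16/120/192', '45:16/118/192', '48:16/116/197', '96:16/120/187', '99:16/120/183', '102:16/120/177', '105:15/122/142', '108:14/148/76', '111:13/162/74']
top -15 ['15:18/107/216', '18:18/109/216', '21:18/109/216', '24:18/107/213', '27:17/107/209', '30:17/108/204', '33:17/112/160', '36:16/119/156', '39:16/119/197', '42:16/112/194', '45:18/80/194', '48:22/46/203', '96:18/77/196', '99
[... 2277 characters left out ...]
de [[278, 0, 39, 19, 496], [440, 0, 39, 197, 3331], [497, 0, 5, 31, 99], [545, 0, 15, 91, 1270], [506, 9, 5, 5, 13], [285, 19, 17, 19, 173], [519, 29, 4, 9, 26], [499, 32, 3, 5, 15], [499, 38, 3, 6, 15], [499, 45, 4, 13, 36], [518, 54, 19, 17, 145], [499, 59, 4, 13, 32], [522, 71, 3, 5, 13], [269, 137, 34, 28, 655], [222, 138, 13, 3, 27], [221, 144, 12, 8, 56], [234, 144, 4, 7, 17], [219, 155, 18, 4, 38], [519, 193, 41, 10, 252]]
top [[253, 0, 307, 384, 29410], [364, 146, 20, 18, 222], [385, 148, 5, 12, 26], [358, 150, 6, 16, 33], [509, 175, 4, 6, 17], [365, 192, 42, 34, 882], [285, 364, 5, 6, 18], [269, 368, 189, 52, 7499], [447, 402, 5, 5, 19], [231, 410, 12, 10, 69], [459, 417, 5, 3, 13]]
```

Both views put the picture centre at x≈71 mm, with the tile square and no gap at the rail. No bystander moved, and the hand is clear.

```bash
python3 -c "
from plant import workorder
print(workorder.close_job())"
```

```text
the job is handed in; nothing more can be done
None
```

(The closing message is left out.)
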